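# Change over the samples on the stirrers

### The arm

A 6-joint arm with a two-finger parallel gripper is mounted at the origin on the work surface. World frame = base frame: x ahead of the robot, y to its left, z up, the work surface at z = 0. Lengths are in m, angles in rad, forces in N, time in s.
With the tool pointing down it reaches from about 0.275 to 0.825 m from the base axis. Payload 4.9 kg.
Tool frame: the origin (TCP) lies midway between the tips of the shut fingers; the grasp point (between the pads) lies 19 mm behind it (bot.grip_depth is the distance from the TCP to the grasp point, in m); z points along the fingers, y is the line along which they close (so a half turn about z gives the same grasp; the last joint's range is limited). The gripper opens to 85 mm and grips with 20 to 120 N. Pads are 22 mm wide; open, the fingers measure 114 mm over their backs; the gripper's body (76 mm by 85 mm) begins 54 mm behind the grasp point. The pads swing forward as they close: fully open they stand 13 mm farther back than shut.
Start: joints at [1.171, 0.326, -0.193, 1.052, 0, 1.437], TCP at [0.144, 0.531, 0.231] pointing down, gripper open.
Joint ranges: [-2.65, 2.65], [-0.97, 1.79], [-1.3, 1.35], [-1.93, 2.1], [-1.47, 1.37], [-3.14, 3.14]. Speed limits (rad/s): [2.57, 2.57, 3.14, 3.14, 3.14, 3.14].

### API

Orientations are given as a unit quaternion [w, x, y, z].
In Python, from cell import bot gives the robot as it stands. Calls block until the motion is done:
- bot.move_pose(position, orientation): joint-space move of the TCP to a pose.
- bot.move_linear(position, speed=0.15, rotation=None, until_force=None): straight line of the TCP; rotation=None keeps the orientation; speed is the mean speed in m/s. With until_force (N) it stops when the force on the tool has changed by that much, and returns True; else False.
- bot.goto_joints(angles): joint-space move.
- bot.set_gripper(opening, grasp_force=None): opening from 0.0 (shut) to 1.0 (fully open); grasp_force is the grip in N (None keeps the last); returns when the fingers have stopped.
- bot.wait(seconds).
- bot.solve_ik(position, orientation): joint angles nearest the present ones, or None.
- bot.camera(name): name is "scene" or "top" or "wrist"; returns the picture (400x640x3 uint8, red, green, blue); there is no depth.
- bot.calibration(name): a dict with "mtx" (3x3 intrinsics, pixels), "extrinsics" (4x4, takes a point from world to camera coordinates); the wrist camera has in their place "hand_eye" (4x4, takes a point from camera to tool coordinates, whose origin is the TCP and whose axes are the flange's). Camera axes: x right, y down, z forward; pixel columns grow to the right and rows downward; lengths in m; the calibration is good to about 2 mm. A picture is of the moment at which its call begins: read the wrist's pose just before it. calibration takes no time and is no camera call.
A pose or a line that the arm cannot do raises bot.PlanningError and nothing moves.
- bot.close_job(): hands the job in; it is judged then, once.
Trained networks look in the newest picture that a camera, given by its name, has taken for a name from the list of things; names that differ only in an ending like _2 or _b are one class to them, and where a whole thing is asked for, a point or a joint stands for the part that bears it (a point fixed in the world has none). Each returns a list of dicts, best first, with "confidence" (0 to 1); they miss things now and then, are a little off and sometimes report something else, mostly with a low value. They report only what shows in the picture. A call takes as long as a camera call. They do not tell look-alikes from the thing itself.
- bot.search_frame(camera, thing): "bbox" ([left, top, width, height] in pixels, round what is visible of it).
Readings, each from a call of its own:
- bot.read_clock(): time.
- bot.read_joint_positions(): joint angles.
- bot.read_joint_vel(): joint speeds.
- bot.read_joint_efforts(): joint torques, N m.
- bot.read_position(): TCP position.
- bot.read_tool_rot(): TCP orientation.
- bot.read_ft_force(): force on the tool from outside, world axes, zero at the start.
- bot.read_moment(): the same for the moment, N m.
- bot.read_gripper_width(): opening from 0.0 (shut) to 1.0 (fully open).
- bot.read_finger_force(): force on a finger pad.
Only numpy, scipy, OpenCV 4.12 (cv2) and the standard library are available. Lean on these libraries where they do the work, as an engineer would, in place of code of your own. Each camera call takes 0.05 s, during which the arm holds its last target. There are 200 camera calls.

### The job

First move the finished sample, the amber jar with the white lid, off its stirrer and into the steel tray. Then set the three other amber jars each in the middle of the stirrer whose ring has the colour of the jar's lid: red first, then yellow, then blue. Set every jar down upright without dropping it, and leave the square white tubs alone.

Things in the scene. Friction and masses are not known exactly. Their poses are not given: they have to be found in the camera images.
- jar_red: sample to be mixed: round amber glass jar with a red screw lid, standing on the bench. Glass body 56 mm in diameter with straight sides and 60 mm tall, lid 42 mm in diameter above it (44 mm at its skirt), 78 mm tall in all; about 0.12 to 0.24 kg. Origin at the centre of the underside, z up.
- jar_yellow: sample to be mixed: round amber glass jar with a yellow screw lid, standing on the bench. Glass body 56 mm in diameter with straight sides and 60 mm tall, lid 42 mm in diameter above it (44 mm at its skirt), 78 mm tall in all; about 0.12 to 0.24 kg. Origin at the centre of the underside, z up.
- jar_blue: sample to be mixed: round amber glass jar with a blue screw lid, standing on the bench. Glass body 56 mm in diameter with straight sides and 60 mm tall, lid 42 mm in diameter above it (44 mm at its skirt), 78 mm tall in all; about 0.12 to 0.24 kg. Origin at the centre of the underside, z up.
- jar_done: finished sample: the same amber glass jar (56 mm in diameter, 78 mm tall) but with a white lid. At the start it stands in the middle of one of the three stirrers, any of them. Origin at the centre of its underside, z up.
- stirrer_red: mini magnetic stirrer, fixed: grey box 100 x 100 mm with a round plate on top, a red ring 96 mm across around a white middle 68 mm across. The flat top is 34 mm above the bench. Origin at the centre of the underside, so the plate's middle is 34 mm above it; z up, its small black knob looks to its -x side.
- stirrer_yellow: mini magnetic stirrer, fixed: grey box 100 x 100 mm with a round plate on top, a yellow ring 96 mm across around a white middle 68 mm across. The flat top is 34 mm above the bench. Origin at the centre of the underside, so the plate's middle is 34 mm above it; z up, its small black knob looks to its -x side.
- stirrer_blue: mini magnetic stirrer, fixed: grey box 100 x 100 mm with a round plate on top, a blue ring 96 mm across around a white middle 68 mm across. The flat top is 34 mm above the bench. Origin at the centre of the underside, so the plate's middle is 34 mm above it; z up, its small black knob looks to its -x side.
- tray: tray for finished samples, fixed: shallow open square steel tray, 120 x 120 mm outside, walls 3 mm thick, rim 12 mm above the bench, inner floor about 3 mm above the bench. Origin at the centre of its underside, x and y along its sides.
- tub_red: not part of the job: square white plastic tub, 54 x 54 mm and 56 mm tall, with a round red lid 42 mm in diameter, 72 mm tall in all, standing loose on the bench. To be left alone. Origin at the centre of the underside, z up.
- tub_blue: not part of the job: square white plastic tub, 54 x 54 mm and 56 mm tall, with a round blue lid 42 mm in diameter, 72 mm tall in all, standing loose on the bench. To be left alone. Origin at the centre of the underside, z up.
Things that resemble listed ones, but are neither listed nor needed, are in the scene too. What is shaped like the jar_yellow but black or green is not meant.

How it is judged:
By the outcome, as a careful person would: the job done as asked, in the order asked, and still so for the second after the job is handed in, with the robot touching nothing.
It also fails if it takes over 112 s, if anything falls off the work surface, if the arm or the gripper's body presses on something with over 40 N, if the wrist force passes 120 N, or if a joint passes its speed limit or range.

## Working session

There is one attempt and no reset: what is moved stays moved. The work goes in short steps, each a Python script; the robot and the scene stay as the last script left them, time stands still between calls to the robot, and variables do not carry over. Pictures are saved under pics/ and viewed, at most 14 in all, crops included, and the job is handed in when it is done.

```bash
mkdir -p pics; ls; python3 - <<'E'
from cell import bot
import cv2,numpy as np
for c in ("top","scene"):
    im=bot.camera(c); cv2.imwrite(f"pics/{c}0.png",im[:,:,::-1])
    k=bot.calibration(c); print(c,np.round(k["mtx"],1).tolist(),np.round(k["extrinsics"],3).tolist())
    for t in ["jar_red","jar_yellow","jar_blue","jar_done","stirrer_red","stirrer_yellow","stirrer_blue","tray","tub_red","tub_blue"]:
        print(t,[(np.round(d["bbox"]).astype(int).tolist(),round(d["confidence"],2)) for d in bot.search_frame(c,t)][:4])
print(bot.read_clock(),bot.read_tool_rot())
E
```

```text
pics
top [[472.3, 0.0, 315.4], [0.0, 472.3, 198.3], [0.0, 0.0, 1.0]] [[-0.029, -1.0, 0.009, 0.018], [-0.996, 0.028, -0.083, 0.456], [0.082, -0.012, -0.997, 1.336], [0.0, 0.0, 0.0, 1.0]]
jar_red [([416, 215, 20, 20], 0.81)]
jar_yellow [([192, 256, 22, 20], 0.81), ([219, 251, 24, 24], 0.59), ([202, 219, 25, 18], 0.54)]
jar_blue [([172, 172, 26, 20], 0.57)]
jar_done [([241, 192, 26, 25], 0.75), ([416, 217, 20, 21], 0.66)]
stirrer_red [([353, 181, 37, 42], 0.88)]
stirrer_yellow [([302, 171, 37, 36], 0.58)]
stirrer_blue [([236, 190, 40, 39], 0.93), ([415, 216, 22, 20], 0.36)]
tray [([425, 148, 49, 50], 0.96)]
tub_red [([350, 121, 27, 27], 0.62)]
tub_blue [([258, 125, 20, 31], 0.72)]
scene [[489.5, 0.0, 320.5], [0.0, 489.5, 203.3], [0.0, 0.0, 1.0]] [[-0.908, 0.418, 0.018, 0.444], [0.265, 0.607, -0.749, -0.095], [-0.324, -0.676, -0.662, 1.313], [0.0, 0.0, 0.0, 1.0]]
jar_red [([305, 114, 21, 33], 0.86)]
jar_yellow [([419, 260, 37, 47], 0.96), ([442, 234, 32, 42], 0.86), ([473, 258, 35, 48], 0.56)]
jar_blue [([375, 313, 37, 53], 0.83)]
jar_done [([363, 219, 26, 42], 0.65), ([374, 314, 40, 52], 0.19)]
stirrer_red [([287, 154, 44, 39], 0.74)]
stirrer_yellow [([298, 188, 52, 44], 0.8)]
stirrer_blue [([342, 241, 67, 44], 0.62)]
tray [([230, 119, 50, 34], 0.8)]
tub_red [([223, 170, 33, 36], 0.89)]
tub_blue [([271, 249, 34, 43], 0.87)]
1.1 [1.30050772e-05 1.32524134e-01 9.91179779e-01 7.68531793e-06]
```

```bash
python3 - <<'E'
import cv2
t=cv2.imread("pics/top0.png"); cv2.imwrite("pics/top_crop.png",cv2.resize(t[90:310,140:500],(800,489),interpolation=cv2.INTER_CUBIC))
E
```

```text
(no output)
```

View pics/top_crop.png

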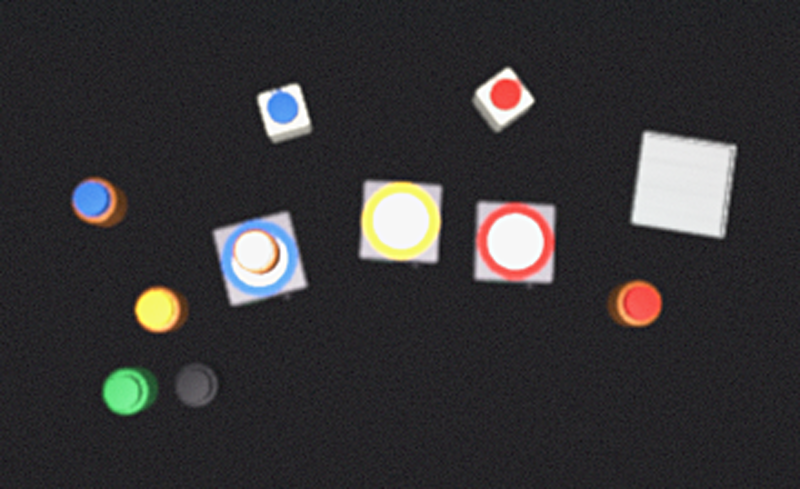

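View pics/scene0.png

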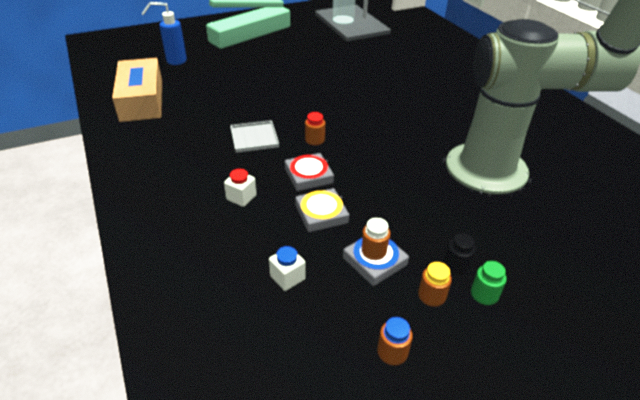

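The top crop shows four amber jars with these lids (crop px): red (638,303), yellow (159,309), blue (94,200), and white on the blue stirrer (257,252). The green (127,391) and black (196,384) lookalikes are excluded because they aren't amber. The square white tubs are at (284,110) and (504,96), and the tray is at (684,184). Next I'll measure these from colour.

```bash
cat > h.py <<'E'
from cell import bot
import cv2,numpy as np
from scipy.spatial.transform import Rotation as R
def cam(name):
    k=bot.calibration(name)
    if name=="wrist":
        q=bot.read_tool_rot(); T=np.eye(4); T[:3,:3]=R.from_quat(np.roll(q,-1)).as_matrix(); T[:3,3]=bot.read_position()
        E=np.linalg.inv(T@k["hand_eye"])
    else: E=k["extrinsics"]
    return np.array(k["mtx"]),np.array(E)
def ray(K,E,uv,z):
    d=E[:3,:3].T@np.linalg.solve(K,[uv[0],uv[1],1.]); o=-E[:3,:3].T@E[:3,3]
    return (o+d*(z-o[2])/d[2])[:2]
def proj(K,E,p):
    q=K@(E[:3,:3]@np.asarray(p,float)+E[:3,3]); return q[:2]/q[2]
HUE={"red":[(0,6),(172,180)],"yellow":[(22,34)],"blue":[(100,125)]}
def mask(im,c):
    h=cv2.cvtColor(im,cv2.COLOR_RGB2HSV)
    if c=="white": return cv2.inRange(h,(0,0,150),(180,60,255))
    return sum(cv2.inRange(h,(a,130,90),(b,255,255)) for a,b in HUE[c])
def blobs(im,c,amin=60):
    "outer contours as (centre of min circle, radius, area, hull contour)"
    cs,_=cv2.findContours(mask(im,c),cv2.RETR_EXTERNAL,cv2.CHAIN_APPROX_NONE)
    out=[]
    for k in cs:
        if cv2.contourArea(k)<amin: continue
        k=cv2.convexHull(k); (e,ax,_)=cv2.fitEllipse(k) if len(k)>4 else (None,(0,0),0)
        out.append((np.array(e),np.array(ax),cv2.contourArea(k),k))
    return out
E
python3 - <<'E'
from h import *
im=cv2.imread("pics/top0.png")[:,:,::-1].copy(); K,E=cam("top")
for c in ("red","yellow","blue","white"):
    for e,ax,a,k in blobs(im,c):
        if not (140<e[0]<500 and 90<e[1]<320): continue
        print(c,e.round(1),ax.round(1),"lid z:",ray(K,E,e,.078).round(4),"ring z:",ray(K,E,e,.034).round(4),"tray", ray(K,E,e,.012).round(4), cv2.minAreaRect(k)[2])
w=bot.calibration("wrist"); print(np.round(w["mtx"],1).tolist(),np.round(w["hand_eye"],3).tolist())
E
```

```text
red [428.6 225.8] [14.8 17.6] lid z: [ 0.3676 -0.3015] ring z: [ 0.3683 -0.3125] tray [ 0.3687 -0.318 ] 90.0
red [371.8 198.2] [33.  33.6] lid z: [ 0.4477 -0.1491] ring z: [ 0.4512 -0.1549] tray [ 0.4529 -0.1578] 45.0
red [367.3 131.9] [12.8 13.6] lid z: [ 0.6326 -0.1437] ring z: [ 0.6424 -0.1493] tray [ 0.6473 -0.1521] 90.0
yellow [209.8 228.7] [16.4 17.1] lid z: [0.3768 0.2955] ring z: [0.3778 0.3049] tray [0.3784 0.3096] 90.0
yellow [319.8 188.5] [31.9 32.7] lid z: [ 0.4784 -0.0072] ring z: [ 0.4829 -0.0082] tray [ 0.4852 -0.0086] 45.0
blue [256.  205.5] [32.2 32.8] lid z: [0.4367 0.1687] ring z: [0.4398 0.1738] tray [0.4414 0.1763] 45.0
blue [180.7 178.9] [14.  16.2] lid z: [0.5155 0.3738] ring z: [0.5213 0.3858] tray [0.5242 0.3918] 45.0
blue [266.7 137.8] [12.3 13.7] lid z: [0.6236 0.1356] ring z: [0.6331 0.1395] tray [0.6378 0.1415] 45.0
white [256.1 205.6] [25.  25.8] lid z: [0.4363 0.1685] ring z: [0.4394 0.1735] tray [0.4409 0.176 ] 90.0
white [371.4 198.2] [24.6 25. ] lid z: [ 0.4476 -0.1481] ring z: [ 0.4511 -0.1538] tray [ 0.4529 -0.1567] 26.56505012512207
white [320.  188.9] [24.8 25. ] lid z: [ 0.4774 -0.0076] ring z: [ 0.4819 -0.0086] tray [ 0.4841 -0.0091] 90.0
white [446.9 172.1] [50.6 61.8] lid z: [ 0.514  -0.3594] ring z: [ 0.5197 -0.3723] tray [ 0.5226 -0.3788] 8.972626686096191
white [267.6 139.9] [22.6 27.6] lid z: [0.6176 0.1334] ring z: [0.6269 0.1372] tray [0.6315 0.1391] 73.3007583618164
white [366.2 133.9] [23.3 26.2] lid z: [ 0.6271 -0.1405] ring z: [ 0.6367 -0.146 ] tray [ 0.6415 -0.1488] 53.13010025024414
[[296.6, 0.0, 320.0], [0.0, 296.6, 204.7], [0.0, 0.0, 1.0]] [[0.0, -0.963, -0.268, 0.067], [1.0, 0.0, -0.001, 0.0], [0.001, -0.268, 0.963, -0.142], [0.0, 0.0, 0.0, 1.0]]
```

```bash
cat >> h.py <<'E'
def quat(xy,off=0):
    b=(np.arctan2(xy[1],xy[0])+off+np.pi/2)/2
    return np.array([0,np.cos(b),np.sin(b),0])
def hover(xy,z,off=0): bot.move_pose([*xy,z],quat(xy,off))
def shot(name):
    K,E=cam("wrist"); im=bot.camera("wrist"); cv2.imwrite(f"pics/{name}.png",im[:,:,::-1]); return im,K,E
def report(im,K,E,c,amin=400):
    for e,ax,a,k in blobs(im,c,amin):
        print(c,e.round(1),ax.round(1),"z.078",ray(K,E,e,.078).round(4),"z.112",ray(K,E,e,.112).round(4),"z.034",ray(K,E,e,.034).round(4))
E
python3 - <<'E'
from h import *
hover([.4398,.1738],.24); im,K,E=shot("w_done"); report(im,K,E,"blue"); report(im,K,E,"white"); print(proj(K,E,[.4398,.1738,.112]),bot.read_clock(),bot.read_joint_positions())
E
```

```text
blue [458.7 270.7] [28.3 38.2] z.078 [0.6216 0.1444] z.112 [0.5985 0.1548] z.034 [0.6515 0.131 ]
blue [477.9  21.5] [47.2 61.7] z.078 [0.516  0.3724] z.112 [0.5047 0.3573] z.034 [0.5306 0.3919]
white [610.4 356.6] [8.7 9. ] z.078 [0.8544 0.1096] z.112 [0.8053 0.1239] z.034 [0.918  0.0911]
white [300.6 315.3] [43.3 50.3] z.078 [0.4753 0.0233] z.112 [0.4685 0.0472] z.034 [ 0.484  -0.0077]
white [297.7 306.9] [69.9 94.3] z.078 [0.468  0.0328] z.112 [0.4621 0.0557] z.034 [0.4757 0.0033]
white [447.3 249.3] [31.4 65.3] z.078 [0.597 0.163] z.112 [0.5767 0.1713] z.034 [0.6234 0.1522]
white [331.3 201.7] [48.8 62.4] z.078 [0.4563 0.1662] z.112 [0.4517 0.1741] z.034 [0.4623 0.1559]
white [320.6 181.3] [56.1 57.4] z.078 [0.4376 0.1825] z.112 [0.4351 0.1886] z.034 [0.4409 0.1746]
white [314.9 173.6] [ 88.7 113.4] z.078 [0.4291 0.1878] z.112 [0.4275 0.1933] z.034 [0.4312 0.1806]
white [-40.9 175. ] [130.2 173.8] z.078 [0.0872 0.0506] z.112 [0.1238 0.0714] z.034 [0.0399 0.0236]
[319.47412064 197.50453358] 2.8417 [ 2.21700849e-01  1.77409387e-01 -3.68742383e-01  1.02469609e+00
  2.47779385e-04  1.41451624e+00]
```

View pics/w_done.png

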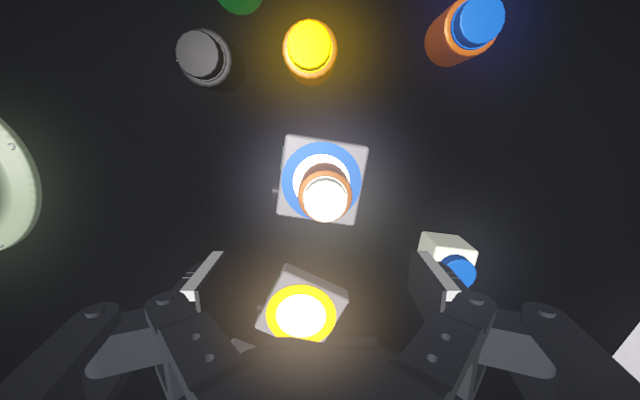

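The wrist view shows the white-lidded jar at (325,199) on the blue ring, with the yellow jar at (310,44) and the blue jar at (481,20). Both agree with the top-camera positions. I'll pick the finished jar and put it in the tray.

```bash
cat >> h.py <<'E'
G=.020
def pick(xy,zs,off=0):
    p=bot.read_position(); bot.move_linear([*xy,zs+G+.09],speed=.2)
    bot.move_linear([*xy,zs+G],speed=.1)
    bot.set_gripper(0.0,grasp_force=45); print("grip",bot.read_gripper_width(),bot.read_finger_force())
    bot.move_linear([*xy,zs+G+.11],speed=.12); print("lifted",bot.read_gripper_width(),bot.read_clock())
def place(xy,zs,zc=.17,off=0):
    hover(xy,zc,off)
    bot.move_linear([*xy,zs+G+.012],speed=.12); bot.wait(.2)
    hit=bot.move_linear([*xy,zs+G-.006],speed=.02,until_force=4)
    print("touch",hit,bot.read_position().round(4) if hasattr(bot.read_position(),'round') else bot.read_position())
    bot.set_gripper(1.0); p=bot.read_position()
    bot.move_linear([p[0],p[1],zs+G+.11],speed=.15); print("t",bot.read_clock())
E
python3 - <<'E'
from h import *
K,E=cam("wrist"); xy=ray(K,E,[325.5,199],.112); print(xy)
pick(xy,.034); place([.5226,-.379],.003)
hover([.3676,-.3015],.20); im,K,E=shot("w_red"); report(im,K,E,"red"); print(proj(K,E,[.3676,-.3015,.078]),bot.read_clock())
E
```

```text
[0.44550763 0.17464178]
grip 0.6467262470677564 47.05142676830292
lifted 0.6451168488008461 5.9833
touch True [ 0.5225 -0.3789  0.0238]
t 11.3833
red [321.  200.9] [56.4 57.2] z.078 [ 0.3684 -0.3047] z.112 [ 0.3739 -0.2976] z.034 [ 0.3613 -0.3138]
red [287.6   5.5] [103.3 118.2] z.078 [ 0.448  -0.1663] z.112 [ 0.4433 -0.1771] z.034 [ 0.4541 -0.1524]
[318.09568364 198.86409411] 12.2
```

View pics/w_red.png

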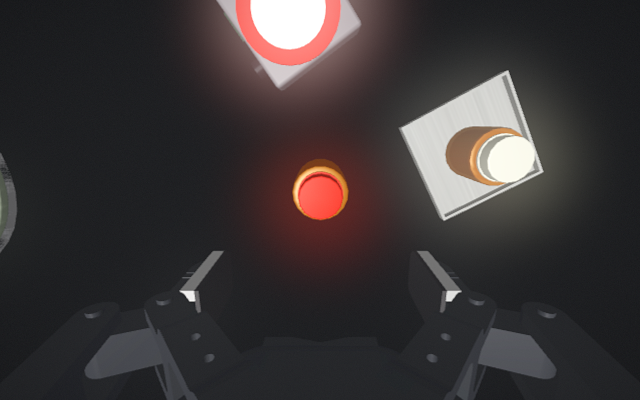

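The finished jar stands upright in the tray (base about (475,155)). The red lid is at (321,197) on an amber round body, and its position agrees with the top camera. I'll place red and then look at yellow.

```bash
python3 - <<'E'
from h import *
K,E=cam("wrist"); xy=ray(K,E,[321,197.5],.078); print(xy)
pick(xy,0); place([.4512,-.1544],.034,.20)
hover([.3768,.2955],.20,.47); im,K,E=shot("w_yel"); report(im,K,E,"yellow"); print(proj(K,E,[.3768,.2955,.078]),bot.read_clock())
E
```

```text
[ 0.37076232 -0.3022797 ]
grip 0.6398093678856539 46.934385895729065
lifted 0.6430963185945101 15.3083
touch True [ 0.4512 -0.1544  0.0547]
t 19.4417
yellow [336.9 190.2] [71.5 88.6] z.078 [0.3769 0.3119] z.112 [0.3691 0.3134] z.034 [0.387 0.31 ]
[320.48260417 197.50479043] 21.1667
```

View pics/w_yel.png

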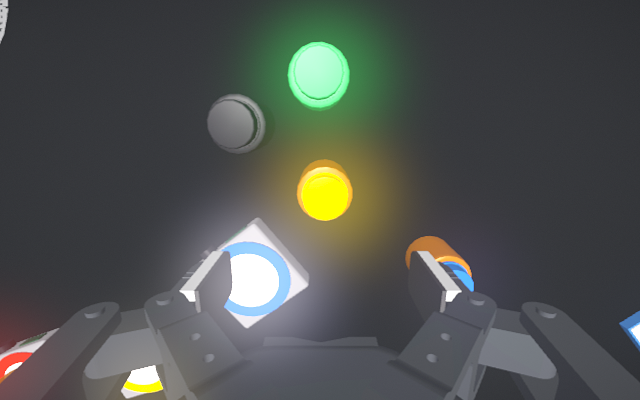

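The yellow jar's lid is at (325,195), with green at (319,73) and black at (236,124) clear of it. The stirrer corner at (257,218) is near the left finger, so I'll turn the grasp slightly away from it.

```bash
python3 - <<'E'
from h import *
K,E=cam("wrist"); xy=ray(K,E,[325,195.5],.078); print(xy)
hover(xy,.18,.35); bot.set_gripper(.9)
pick(xy,0); place([.483,-.0082],.034,.20)
hover([.5155,.3738],.20); im,K,E=shot("w_blue"); report(im,K,E,"blue"); print(proj(K,E,[.5155,.3738,.078]),bot.read_clock())
E
```

```text
[0.37696497 0.29997342]
grip 0.645487081681972 47.112979888916016
lifted 0.6423341465296134 24.6167
touch True [ 0.4829 -0.0082  0.0548]
t 29.25
blue [324.6 194. ] [44.4 46.1] z.078 [0.517  0.3784] z.112 [0.5118 0.3847] z.034 [0.5238 0.3702]
[320.35441623 197.01637716] 30.7333
```

View pics/w_blue.png

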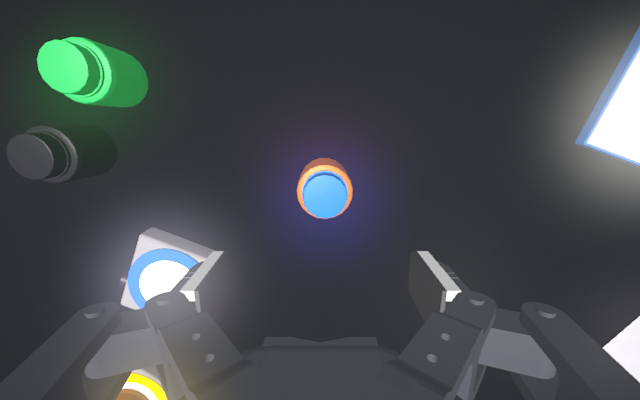

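The blue-lidded amber jar is at (325,195) with nothing near it. I'll pick and place it, then back off and check with the top camera.

```bash
python3 - <<'E'
from h import *
K,E=cam("wrist"); xy=ray(K,E,[325,195.5],.078); print(xy)
pick(xy,0); place([.4403,.174],.034,.20)
hover([.35,.42],.30); im=bot.camera("top"); sc=bot.camera("scene")
a=cv2.resize(im[100:280,210:490],(790,508),interpolation=cv2.INTER_CUBIC); cv2.imwrite("pics/end_top.png",a[:,:,::-1])
cv2.imwrite("pics/end_scene.png",cv2.resize(sc[90:310,180:450],(736,600),interpolation=cv2.INTER_CUBIC)[:,:,::-1])
K,E=cam("top")
for c,p in (("red",[.4512,-.1544]),("yellow",[.483,-.0082]),("blue",[.4403,.174])):
    print(c,"expect lid px",proj(K,E,[*p,.112]).round(1),"ring",proj(K,E,[*p,.034]).round(1))
    print([(e.round(1).tolist(),ax.round(1).tolist()) for e,ax,a,k in blobs(im,c,40) if 140<e[0]<500 and 90<e[1]<320])
print(bot.read_clock())
E
```

```text
[0.51832386 0.37727239]
grip 0.6428988823105843 48.08870494365692
lifted 0.6448697955723975 33.8417
touch True [0.4402 0.174  0.0549]
t 38.1167
red expect lid px [375.4 195.8] ring [371.6 198.2]
[([371.8, 198.2], [33.0, 33.5]), ([367.2, 131.9], [12.7, 13.6])]
yellow expect lid px [320.4 185.5] ring [319.8 188.5]
[([319.8, 188.6], [32.0, 32.7])]
blue expect lid px [252.5 203.3] ring [255.9 205.3]
[([256.0, 205.4], [32.1, 32.7]), ([266.7, 137.8], [12.3, 13.7])]
39.35
```

View pics/end_top.png

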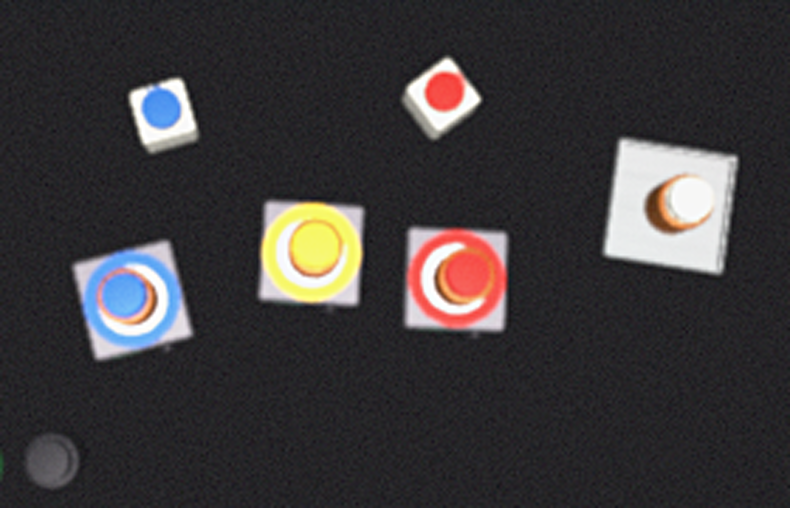

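View pics/end_scene.png

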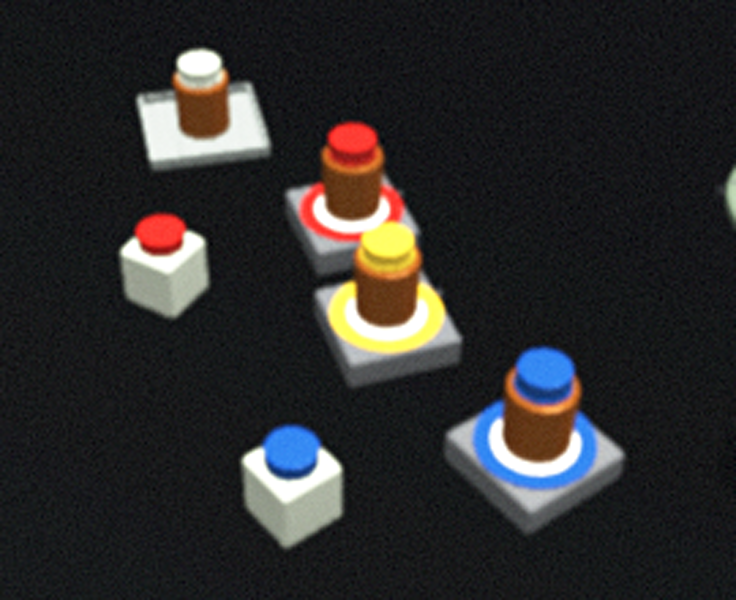

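All four jars are upright in the right places and the tubs are untouched. Yellow and blue look possibly a few mm off centre, so I'll check from near with projected outlines.

```bash
python3 - <<'E'
from h import *
out=[]
t=np.linspace(0,2*np.pi,60)
for n,p in (("blue",[.4403,.174]),("yellow",[.483,-.0082]),("red",[.4512,-.1544])):
    hover(p,.26); im,K,E=shot("c_"+n); im=cv2.resize(im,None,fx=3,fy=3,interpolation=cv2.INTER_CUBIC)
    for r,z,c in ((.021,.112,(0,0,0)),(.048,.034,(0,255,0)),(.034,.034,(255,0,255))):
        pts=np.array([proj(K,E,[p[0]+r*np.cos(a),p[1]+r*np.sin(a),z]) for a in t])*3+1
        cv2.polylines(im,[pts.astype(int)],True,c,1)
    u=(proj(K,E,[*p,.07])*3).astype(int); out.append(im[u[1]-165:u[1]+165,u[0]-130:u[0]+130])
cv2.imwrite("pics/check.png",np.hstack(out)[:,:,::-1]); print(bot.read_clock())
E
```

```text
41.9583
```

View pics/check.png

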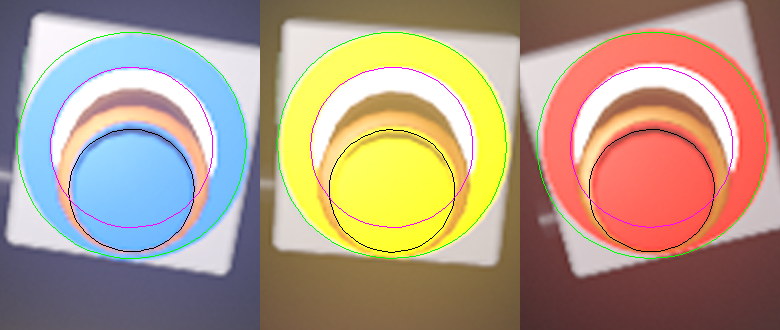

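The lid and ring outlines match to within about 2 mm on all three stirrers, and the gripper is clear above them.

```bash
python3 - <<'E'
from cell import bot
print(bot.close_job())
E
```

```text
the job is handed in; nothing more can be done
None
```

The job is handed in at about 42 s: the white-lidded jar is in the tray, the red, yellow and blue jars stand upright in that order on their matching stirrers, centred to about 2 mm, and the tubs were not touched.

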